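Shut the paint box and lean the swatch tile against it

ROBOT

A 6-joint arm with a two-finger parallel gripper is mounted at the origin on a cart in front of the work surface, level with it; the furniture and walls round the work are solid. World frame = base frame: x ahead of the robot, y to its left, z up, the work surface at z = 0. Lengths are in m, angles in rad, forces in N, time in s.
With the tool pointing down it reaches from about 0.375 to 0.9 m from the base axis. Payload 3.1 kg.
Tool frame: the origin (TCP) lies at the very end of the fingers, on their centre line; the grasp point (between the pads) lies 19 mm behind it (r.grip_point_offset is the z of the grasp point in the tool frame, in m); z points along the fingers, y is the line along which they close (so a half turn about z gives the same grasp; the last joint's range is limited). The gripper opens to 85 mm and grips with 20 to 120 N. Pads are 22 mm wide; open, the fingers measure 114 mm over their backs; the gripper's body (76 mm by 85 mm) begins 54 mm behind the grasp point. The pads swing forward as they close: fully open they stand 13 mm farther back than shut.
Start: joints at [1.032, 0.527, 1.433, -0, 1.181, -0.178], TCP at [0.221, 0.585, 0.231] pointing down, gripper open.
Joint ranges: [-3.08, 3.08], [-0.75, 2.2], [0.22, 2.44], [-1.43, 4.57], [0, 2.65], [-2.85, 2.85]. Speed limits (rad/s): [2.79, 2.79, 3.14, 3.14, 3.14, 3.14].

INTERFACE

Orientations are given as a rotation vector (axis times angle).
In Python, from station import r, snapshot gives the robot as it stands (r), with the cameras as plain functions.
- The arm moves only by the tool nudge_tcp, called after "Call:" as name(argument=value, ...), one argument or row to a line, values as JSON. Schema: {"type":"object","properties":{"deltas":{"type":"array","items":{"type":"object","properties":{"tx":{"type":"number"},"ty":{"type":"number"},"tz":{"type":"number"},"drx":{"type":"number"},"dry":{"type":"number"},"drz":{"type":"number"},"jaw":{"type":"number"}},"additionalProperties":false,"required":["jaw"]},"minItems":1,"maxItems":12},"only":{"type":"string"},"quiet":{"type":"boolean"},"lines":{"type":"string"}},"required":["deltas"],"additionalProperties":false}. deltas is a list of rows, 1 to 12 of them, each an object with the fields tx, ty, tz (the shift in parts of the range, where 1.0 means 0.6 m), drx, dry, drz (a rotation vector in normalised numbers (1 is 90 degrees)), jaw (the finger opening in m); a field left out counts as zero (the opening has to be given); each row is the pose to reach, as a shift and turn from the pose commanded when the call began, along the tool's axes at that moment; what a row does not reach only later rows make up. A row lasts 1/10 s, in which the tool goes at most 0.05 m and 0.15 rad, less where a joint would pass 70% of its speed; a pose out of reach is approached as far as the arm can. The fingers move at their own pace and stop on an object; the grip force is fixed at half the most. Time passes only in rows, so rows that do not move let the fingers close. The tool returns the time, the measured TCP pose, the force, the opening and the grip force at its end. only (a regular expression) keeps the lines of the reply that match it, lines (a string "A,B") keeps lines A to B, and quiet returns only ok. No shift or turn number may pass 1 either way. Input that does not fit is refused with a message, and nothing moves.
- r.get_obs(): the state, without advancing time (a new reading comes with each control period).
- snapshot(name): name is "scene" or "top"; returns a dict with "image" (384x512x3 uint8, blue, green, red), "mtx" (3x3 intrinsics, pixels), "world_from_camera" (4x4, takes a point from camera to world coordinates). Camera axes: x right, y up, looking along -z (the intrinsics and any distortion apply to the point x, -y, -z); pixel columns grow to the right and rows downward; lengths in m; the calibration is good to about 2 mm. A picture is of the moment at which its call begins. There is no depth.
- r.finish_job(): hands the job in; it is judged then, once.
The state is a dict: "time_s": time; "joint_pos": joint angles; "joint_vel": joint speeds; "tau": joint torques, N m; "tool_pos": TCP position; "orientation": TCP orientation; "wrist_force": force on the tool from outside, world axes, zero at the start; "ft_torque": the same for the moment, N m; "grip_width": finger opening in m; "gripper_force": force on a finger pad.
Only numpy, scipy, OpenCV 4.12 (cv2) and the standard library are available. Lean on these libraries where they do the work, as an engineer would, in place of code of your own. Each camera call takes 0.05 s, during which the arm holds its last target. There are 200 camera calls.

TASK

Prop up the colour reference for painting: take the paint bottle out of the paint box's open drawer and stand it upright on the terracotta saucer, push the drawer fully home until its catch holds it, then take the largest tile out of the dowel rack and lean it against the front of the box, to one side of the drawer knob. The tile stands on the table on a short edge, square to the box and tipped back at an easy angle with its stripes facing out and the whole tile within the box's width; leave the three small tiles in the rack and do not disturb the mug, the brush pot, the egg cup or the tape roll.

Things in the scene. Friction and masses are not known exactly. Their poses are not given: they have to be found in the camera images.
- paintbox: Closed beech paint box, fixed to the table. Origin: on the table, under the box; +x points from its front to its back, z up. In its frame the flat upright front lies at x = -104 mm, the back at +96 mm, the sides at y = +-150 mm, the lid's top at z = 128 mm; the front panel spans z = 47 to 128 mm and the drawer front below it z = 10 to 40 mm.
- paintbox_drawer (a joint): Drawer opening towards the box's -x, m: 0 home (flush), 0.13 end stop. Its front face lies at x = -(104 mm + value) in the box frame, y = +-142 mm, 7 mm thick; knob (12 mm) at y = 0, z = 25 mm, 17 mm proud. Floor z = 13, wall tops z = 38 mm. Slides at about 1 N; a spring catch resists about 5 N from 11 mm, passes at 4 mm, then pulls it home. A bottle left in it blocks it.
- bottle: Small paint bottle with a cap, body 33 mm in diameter and 54 mm tall, 69 mm with the narrower screw cap, about 80 g. Origin: centre of its underside; z is its axis. It starts upright on the drawer floor between the drawer front and the paint tubes lying there (tubes below z = 26 mm).
- saucer: Round terracotta saucer, 137 mm across, loose on the table; the bottle stands in it 6 mm above the table. Origin: centre of its underside. It stands left of the box and the rack right of it, or the other way round.
- swatch_tile: The largest tile, white with painted stripes on one face, 62 x 82 x 9 mm, about 110 g. Origin: centre of the plain back face; x runs along the 62 mm side, y along the 82 mm side, z out of the striped face (striped face at z = 9 mm). It starts upright in a slot of the rack, y up, stripes to the rack's -x side, its lower edge 16 mm above the table.
- rack: Wooden tile rack fixed to the table: base 128 x 74 mm, top at z = 16 mm, with two rows of dowels (8 mm thick, up to z = 50 mm, at y = +-14 mm) that form four slots 18 mm wide at x = -39, -13, 13 and 39 mm. Origin: on the table under its centre; its -x side faces the robot, roughly.
- chip_a: Small striped tile, 46 x 58 x 7 mm, standing upright in another slot of the rack (top 74 mm above the table); stays there. Origin: centre of its back face.
- chip_b: Small striped tile, as chip_a.
- chip_c: Small striped tile, as chip_a.
- mug: Bisque mug, 77 mm across and 79 mm high, beside the box on the left; stays. Origin: centre of its underside.
- brush_pot: Terracotta pot full of brushes, 90 mm across, 223 mm high, beside the box on the right; stays. Origin: centre of its underside.
- egg_cup: White egg cup, 47 mm across, 49 mm high, on the table between robot and box; stays. Origin: centre of its underside.
- tape: Roll of masking tape lying flat, 93 mm across, 19 mm high, between robot and box; stays. Origin: centre of its underside.

How it is judged:
By the outcome, as a careful person would: the job done as asked, in the order asked, and still so for the second after the job is handed in, with the robot touching nothing.
It also fails if it takes over 64 s, if anything falls off the work surface, if the arm or the gripper's body presses on something with over 40 N, if the wrist force passes 120 N, or if a joint passes its speed limit or range.

## Working session

There is one attempt and no reset: what is moved stays moved. The work goes in short steps, Python scripts to look and compute and a tool call to move; the robot and the scene stay as the last step left them, time stands still between calls to the robot, and variables do not carry over. Pictures are saved under pics/ and viewed, at most 13 in all, crops included, and the job is handed in when it is done.

```bash
ls; mkdir -p pics; python3 - <<'E'
from station import r, snapshot
import cv2,pickle
o=r.get_obs();print(o)
d={}
for n in("scene","top"):
    s=snapshot(n);d[n]=s;cv2.imwrite(f"pics/{n}0.png",s["image"]);print(s["mtx"],s["world_from_camera"],[k for k in s])
pickle.dump(d,open("s0.pkl","wb"))
E
```

```text
pics
station.py
{'time_s': 0.0, 'joint_pos': array([ 1.03149738e+00,  5.28465132e-01,  1.43393697e+00, -3.18526192e-05,
        1.18141319e+00, -1.78525788e-01]), 'joint_vel': array([ 8.99771359e-05, -2.39885455e-04, -1.03775579e-03,  7.02720406e-04,
       -3.32730516e-04,  7.06295097e-05]), 'tau': array([ 2.57753672e-03, -4.42340040e+01, -1.78032643e+01, -1.09970740e-04,
        8.24453164e-03,  2.61090196e-05]), 'tool_pos': array([0.22023307, 0.58412115, 0.23032325]), 'orientation': array([-0.56347865, -3.08987927,  0.00328431]), 'wrist_force': array([-0.09264283, -0.32935855, -0.64155312]), 'ft_torque': array([ 0.01178553,  0.00428125, -0.01107989]), 'gripper_force': 0.0, 'grip_width': 0.08513481754112392}
[[454.06267399   0.         257.45001261]
 [  0.         454.06267399 192.50540998]
 [  0.           0.           1.        ]] [[-0.89041015  0.24977135 -0.38050498  0.0707218 ]
 [-0.45466137 -0.44900062  0.76920835  0.98117595]
 [ 0.02127924  0.85791183  0.51335609  0.72408187]
 [ 0.          0.          0.          1.        ]] ['image', 'mtx', 'world_from_camera']
[[361.06614364   0.         252.23874073]
 [  0.         361.06614364 194.69629548]
 [  0.           0.           1.        ]] [[ 1.65227780e-02  9.99085236e-01 -3.94422123e-02  5.34574839e-01]
 [-9.99862256e-01  1.65718650e-02  9.17889157e-04 -1.03986790e-02]
 [ 1.57068052e-03  3.94216133e-02  9.99221432e-01  9.39860724e-01]
 [ 0.00000000e+00  0.00000000e+00  0.00000000e+00  1.00000000e+00]] ['image', 'mtx', 'world_from_camera']
```

View pics/scene0.png

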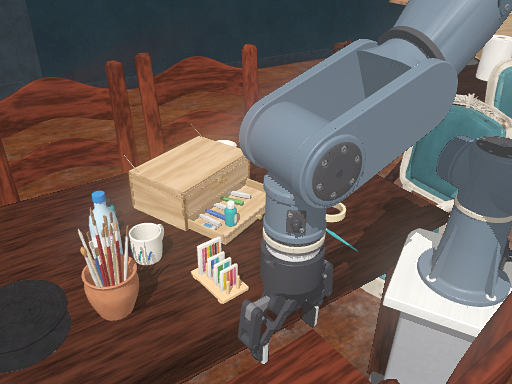

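```bash
python3 -c "
import cv2
i=cv2.imread('pics/top0.png');cv2.imwrite('pics/top0b.png',cv2.resize(i,(800,600),interpolation=cv2.INTER_CUBIC))"
```

```text
(no output)
```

View pics/top0b.png

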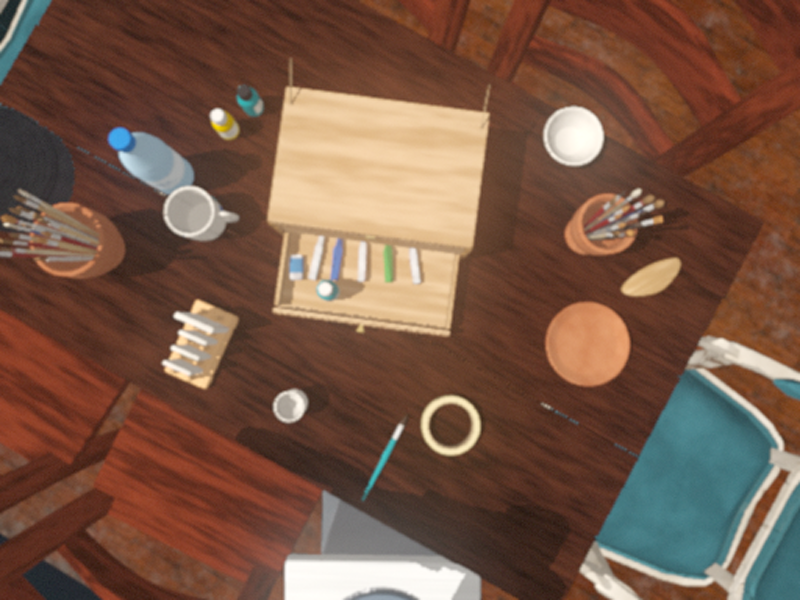

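The scene view shows the rack at about (220,270) and the bottle at (231,212). In the top view (800x600) the box is at (380,165), the bottle cap at (327,289), the saucer at (588,344), the rack at (200,345), the egg cup at (290,405) and the tape at (450,425). I'll zoom into the details next.

```bash
cat > h.py <<'E'
import numpy as np,cv2,pickle
def ray(s,p):
    M=s["world_from_camera"];x,y=np.asarray(p,float)
    K=s["mtx"];d=np.array([(x-K[0,2])/K[0,0],-(y-K[1,2])/K[1,1],-1.])
    return M[:3,3],M[:3,:3]@d
def onz(s,p,z):
    c,d=ray(s,p);return c+d*(z-c[2])/d[2]
def proj(s,P):
    M=s["world_from_camera"];q=M[:3,:3].T@(np.asarray(P)-M[:3,3]);K=s["mtx"]
    return np.array([K[0,2]+K[0,0]*q[0]/-q[2],K[1,2]+K[1,1]*-q[1]/-q[2]])
E
python3 - <<'E'
from h import *
d=pickle.load(open("s0.pkl","rb"));t=d["top"];s=d["scene"]
k=.64
for n,p,z in[("lid",(287,88),.128),("lid",(489,112),.128),("lid",(471,250),.128),("lid",(269,226),.128),("dr",(274,312),.04),("dr",(448,333),.04),("knob",(361,328),.025),("cap",(327,289),.082),("egg",(290,405),.045),("tape",(450,425),.019)]:
    print(n,onz(t,np.array(p)*k,z).round(4))
hsv=cv2.cvtColor(t["image"],cv2.COLOR_BGR2HSV)
print("saucer hsv",hsv[220,376],"lid",hsv[100,240],"rackwood",hsv[242,131],"cap",hsv[185,209],"mug",hsv[136,125])
def up(img,x0,y0,w,h,f):return cv2.resize(img[y0:y0+h,x0:x0+w],(w*f,h*f),interpolation=cv2.INTER_CUBIC)
a=up(t["image"],95,185,66,66,6);b=up(s["image"],185,230,66,75,6);c=up(t["image"],170,140,130,80,4);e=up(s["image"],190,175,80,70,4)
C=np.zeros((600,800,3),np.uint8)
b=cv2.resize(b,(300,341))
a=cv2.resize(a,(330,330))
C[:330,:330]=a
C[:341,340:640]=b
c=cv2.resize(c,(400,246));C[350:596,:400]=c
e=cv2.resize(e,(280,245));C[350:595,420:700]=e
cv2.imwrite("pics/comp.png",C)
E
```

```text
lid [0.8803 0.1507 0.128 ]
lid [ 0.8498 -0.145   0.128 ]
lid [ 0.6469 -0.121   0.128 ]
lid [0.6769 0.1718 0.128 ]
dr [0.5545 0.1801 0.04  ]
dr [ 0.5256 -0.0978  0.04  ]
knob [0.5312 0.0418 0.025 ]
cap [0.5899 0.0914 0.082 ]
egg [0.4083 0.1502 0.045 ]
tape [ 0.3766 -0.105   0.019 ]
saucer hsv [ 12 144 214] lid [ 17  79 243] rackwood [ 17  94 254] cap [ 20  12 255] mug [ 17  27 181]
```

View pics/comp.png

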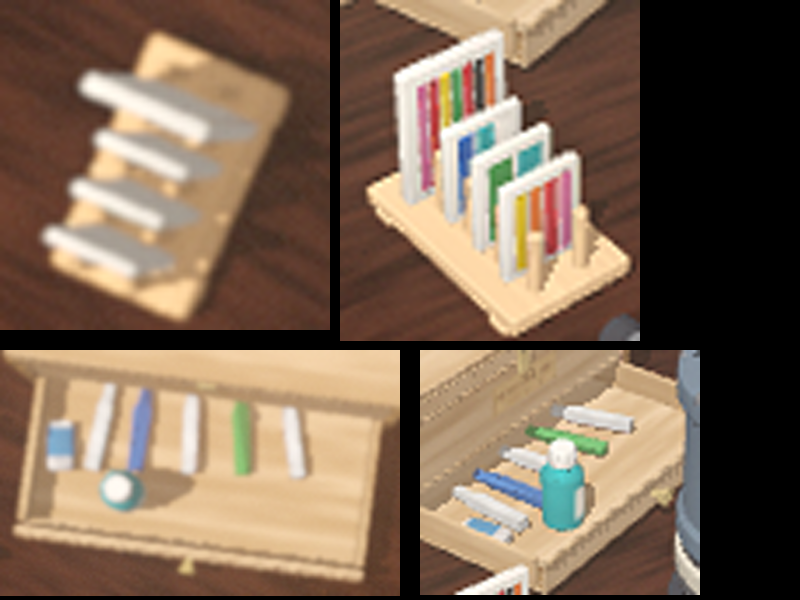

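The crops show the large tile in the rack's far slot, with its top edge from about (112,202) to (137,210) in top pixels. The bottle is upright in the drawer and the saucer is clear. Next I'll measure these with masks.

```bash
cat > m.py <<'E'
from h import *
d=pickle.load(open("s0.pkl","rb"));t=d["top"];s=d["scene"]
U=8
def mask(img,lo,hi,box):
    x0,y0,x1,y1=box
    c=cv2.resize(img[y0:y1,x0:x1],None,fx=U,fy=U,interpolation=cv2.INTER_CUBIC)
    m=cv2.inRange(cv2.cvtColor(c,cv2.COLOR_BGR2HSV),lo,hi)
    cs=cv2.findContours(m,cv2.RETR_EXTERNAL,cv2.CHAIN_APPROX_NONE)[0]
    cs=sorted(cs,key=cv2.contourArea,reverse=True)
    f=lambda P:(np.asarray(P,float).reshape(-1,2)+.5)/U-.5+[x0,y0]
    return [f(q) for q in cs],[cv2.contourArea(q)/U/U for q in cs]
def rect(P):return cv2.boxPoints(cv2.minAreaRect(P.astype(np.float32)))
def quad(P):
    h=cv2.convexHull((P*100).astype(np.int32));e=1.
    while len(h)>4:
        e*=1.2;h=cv2.approxPolyDP(h,e,True)
    return h.reshape(-1,2)/100.
E
python3 - <<'E'
from m import *
I=t["image"]
print("lidfacecols",[I[y,240].tolist() for y in range(138,172,3)])
c,a=mask(I,(0,100,120),(16,255,255),(335,180,420,260));print("saucer",a[0],cv2.fitEllipse(c[0].astype(np.float32)),)
e=cv2.fitEllipse(c[0].astype(np.float32));print(onz(t,e[0],.02))
c,a=mask(I,(0,0,190),(40,45,255),(203,177,216,192));M=c[0].mean(0);print("cap",a[:3],M,onz(t,M,.082), rect(c[0]))
for thr in (150,190):
  c,a=mask(I,(0,0,thr),(180,45,255),(95,195,150,245));print([round(x) for x in a[:5]])
  for q in c[:4]:print([onz(t,p,.098).round(4)[:2].tolist() for p in rect(q)], rect(q).round(1).tolist())
c,a=mask(I,(8,55,120),(25,200,255),(97,186,160,252));Q=np.vstack([q for q,A in zip(c,a) if A>4]);q=quad(Q);print("rack",q,[onz(t,p,.014).round(4)[:2].tolist() for p in q])
c,a=mask(I,(8,40,190),(25,200,255),(165,50,320,175));q=quad(c[0]);print("lid",a[0],q,[onz(t,p,.128).round(4)[:2].tolist() for p in q])
E
```

```text
lidfacecols [[171, 211, 244], [165, 208, 241], [144, 192, 230], [140, 189, 228], [124, 171, 207], [107, 145, 177], [148, 192, 226], [152, 197, 232], [143, 190, 228], [149, 194, 231], [144, 190, 228], [143, 190, 227]]
saucer 2389.125 ((375.6044921875, 219.76083374023438), (54.6944465637207, 55.61521911621094), 133.12319946289062)
[ 0.5122842  -0.32609873  0.02      ]
cap [53.0390625, 1.453125, 1.2109375] [207.90541444 184.57520053] [0.59079025 0.0947076  0.082     ] [[202.06252 184.6875 ]
 [208.00002 178.75   ]
 [213.75002 184.5    ]
 [207.81252 190.4375 ]]
[210, 129, 124, 112]
[[0.5428, 0.3204], [0.5598, 0.3141], [0.5301, 0.2364], [0.5132, 0.2427]] [[109.80000305175781, 203.10000610351562], [112.69999694824219, 195.8000030517578], [145.6999969482422, 209.10000610351562], [142.8000030517578, 216.39999389648438]]
[[0.4738, 0.3344], [0.4896, 0.3281], [0.4672, 0.2736], [0.4514, 0.28]] [[102.80000305175781, 232.6999969482422], [105.69999694824219, 225.89999389648438], [128.89999389648438, 235.89999389648438], [125.9000015258789, 242.6999969482422]]
[[0.4958, 0.323], [0.5108, 0.3172], [0.4
[... 913 characters left out ...]
[0.4874, 0.2765], [0.4784, 0.2801]] [[108.30000305175781, 223.3000030517578], [110.0, 219.39999389648438], [127.9000015258789, 227.1999969482422], [126.19999694824219, 231.10000610351562]]
[[0.4738, 0.3339], [0.4818, 0.3306], [0.464, 0.288], [0.4559, 0.2913]] [[103.0, 232.6999969482422], [104.5, 229.1999969482422], [122.5999984741211, 237.1999969482422], [121.0999984741211, 240.6999969482422]]
rack [[126.68 190.56]
 [152.18 203.18]
 [130.81 249.31]
 [102.31 232.31]] [[0.5764, 0.3111], [0.5451, 0.2448], [0.4266, 0.296], [0.4686, 0.37]]
lid 11546.21875 [[182.93  56.06]
 [311.81  71.93]
 [301.81 156.68]
 [172.31 141.68]] [[0.8809, 0.1524], [0.8491, -0.1424], [0.6545, -0.1217], [0.6837, 0.1717]]
```

```bash
cat > to.py <<'E'
import sys,numpy as np
from scipy.spatial.transform import Rotation as Ro
from station import r, snapshot
def want(psi,phi):
    c,s=np.cos(psi),np.sin(psi);z=np.array([np.sin(phi)*c,np.sin(phi)*s,-np.cos(phi)]);y=np.array([-s,c,0])
    return np.column_stack([np.cross(y,z),y,z])
if __name__=="__main__":   # x y z psi_deg phi_deg of TCP -> shift and turn in tool axes
    o=r.get_obs();R0=Ro.from_rotvec(o["orientation"])
    a=[float(v) for v in sys.argv[1:]]
    R1=Ro.from_matrix(want(*np.radians(a[3:5])))
    print("shift",R0.inv().apply(np.array(a[:3])-o["tool_pos"]).round(4),"turn",(R0.inv()*R1).as_rotvec().round(3),"q",o["joint_pos"].round(2),"F",o["wrist_force"].round(1),"t",o["time_s"])
E
python3 to.py .591 .0945 .20 -6 0
python3 - <<'E'
from m import *
for p,z in [((600,222),.1),((635,200),.22),((600,250),.03)]: print(onz(t,np.array(p)*.64,z))
# scene check of bottle cap and tile top corners
for P in [(.5908,.0947,.082),(.5245+.0,.257,.098),(.548,.318,.098)]: print(proj(s,P))
E
```

```text
shift [-0.5197 -0.3272  0.0309] turn [-0.002 -0.001 -0.256] q [ 1.03  0.53  1.43 -0.    1.18 -0.18] F [-0.2  0.3 -0.5] t 0.1
[ 0.69618825 -0.31776467  0.1       ]
[ 0.70236239 -0.31885936  0.22      ]
[ 0.66396505 -0.3434801   0.03      ]
[229.77977096 201.11092565]
[219.38512636 235.11060746]
[196.1502775  246.35230238]
```

Units first: shifts go in shares of 0.6 m and turns go in shares of 90 degrees. So -0.52 m / 0.6 = -0.8667, -0.327 m / 0.6 = -0.545, -0.256 rad / 1.5708 = -0.163.

Call:
nudge_tcp(
  deltas=[
    {"tx": -0.8667, "ty": -0.545, "tz": 0.05, "drz": -0.163, "jaw": 0.075},
    {"tx": -0.8667, "ty": -0.545, "tz": 0.05, "drz": -0.163, "jaw": 0.075},
    {"tx": -0.8667, "ty": -0.545, "tz": 0.05, "drz": -0.163, "jaw": 0.075},
    {"tx": -0.8667, "ty": -0.545, "tz": 0.05, "drz": -0.163, "jaw": 0.075},
    {"tx": -0.8667, "ty": -0.545, "tz": 0.05, "drz": -0.163, "jaw": 0.075},
    {"tx": -0.8667, "ty": -0.545, "tz": 0.05, "drz": -0.163, "jaw": 0.075},
    {"tx": -0.8667, "ty": -0.545, "tz": 0.05, "drz": -0.163, "jaw": 0.075},
    {"tx": -0.8667, "ty": -0.545, "tz": 0.05, "drz": -0.163, "jaw": 0.075},
    {"tx": -0.8667, "ty": -0.545, "tz": 0.05, "drz": -0.163, "jaw": 0.075},
    {"tx": -0.8667, "ty": -0.545, "tz": 0.05, "drz": -0.163, "jaw": 0.075},
    {"tx": -0.8667, "ty": -0.545, "tz": 0.05, "drz": -0.163, "jaw": 0.075},
    {"tx": -0.8667, "ty": -0.545, "tz": 0.05, "drz": -0.163, "jaw": 0.075},
  ],
)

```text
time_s: 1.3
tool_pos: [0.5822, 0.1067, 0.2017]
orientation: [-0.165, -3.136, -0.0]
wrist_force: [0.9, -0.2, -0.8]
grip_width: 0.0752
gripper_force: 0.0
```

```bash
python3 to.py .591 .0945 .12 -6 0
```

```text
shift [-0.0101 -0.0112  0.0817] turn [ 0.    -0.001 -0.   ] q [-0.01  0.52  1.55  0.    1.08 -1.47] F [ 0.9 -0.2 -0.8] t 1.3
```

Scaled: 0.17 m / 0.6 = 0.2833, 0.03 m / 0.6 = 0.05.

Call:
nudge_tcp(
  deltas=[
    {"tx": -0.0167, "ty": -0.0183, "tz": 0.05, "jaw": 0.075},
    {"tx": -0.0167, "ty": -0.0183, "tz": 0.1333, "jaw": 0.075},
    {"tx": -0.0167, "ty": -0.0183, "tz": 0.2, "jaw": 0.075},
    {"tx": -0.0167, "ty": -0.0183, "tz": 0.25, "jaw": 0.075},
    {"tx": -0.0167, "ty": -0.0183, "tz": 0.2833, "jaw": 0.075},
    {"tx": -0.0167, "ty": -0.0183, "tz": 0.2833, "jaw": 0.075},
  ],
)

```text
time_s: 1.9
tool_pos: [0.5875, 0.0965, 0.0287]
orientation: [-0.165, -3.13, 0.0]
wrist_force: [-0.7, 0.2, 0.4]
grip_width: 0.0748
gripper_force: 0.0
```

```bash
python3 to.py .591 .0945 .031 -6 0; python3 -c "
from station import r, snapshot
import cv2
s=snapshot('top');i=s['image'][120:216,150:278];cv2.imwrite('pics/p1.png',cv2.resize(i,(768,576),interpolation=cv2.INTER_CUBIC))"
```

```text
shift [-0.0036 -0.0016 -0.0024] turn [-0.001 -0.008 -0.   ] q [-0.02  0.78  1.64 -0.    0.74 -1.49] F [-0.7  0.2  0.4] t 1.9
```

View pics/p1.png

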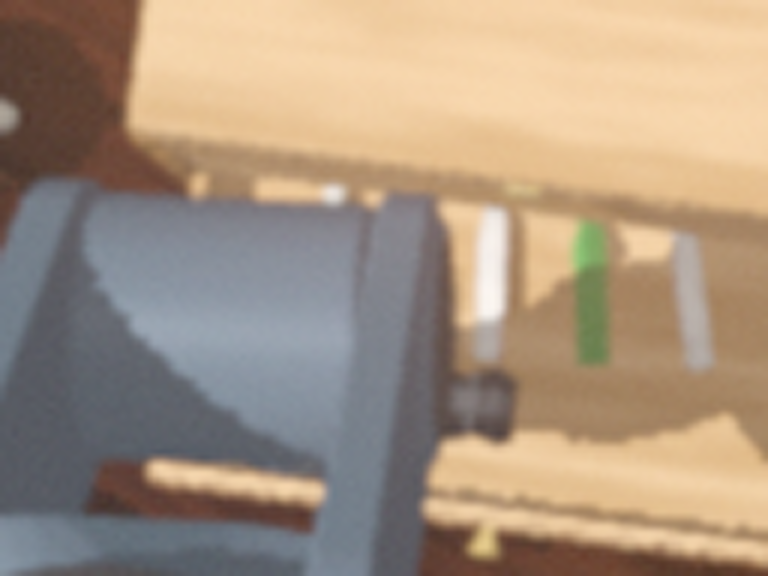

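The picture shows only the forearm covering the bottle, with nothing displaced. I'll close the fingers.

Call:
nudge_tcp(
  deltas=[
    {"jaw": 0.075},
    {"jaw": 0.02},
    {"jaw": 0.02},
    {"jaw": 0.02},
    {"jaw": 0.02},
    {"jaw": 0.02},
    {"jaw": 0.02},
  ],
)

```text
time_s: 2.65
tool_pos: [0.5912, 0.0965, 0.0335]
orientation: [0.164, 3.135, -0.0]
wrist_force: [-0.9, 0.4, 6.5]
grip_width: 0.0317
gripper_force: 59.0
```

Scaled: -0.13 m / 0.6 = -0.2167, -0.11 m / 0.6 = -0.1833.

Call:
nudge_tcp(
  deltas=[
    {"tz": -0.05, "jaw": 0.02},
    {"tz": -0.1167, "jaw": 0.02},
    {"tz": -0.1833, "jaw": 0.02},
    {"tz": -0.2167, "jaw": 0.02},
    {"tz": -0.2167, "jaw": 0.02},
  ],
)

```text
time_s: 3.15
tool_pos: [0.5926, 0.0967, 0.1658]
orientation: [0.164, 3.129, 0.0]
wrist_force: [0.6, -0.4, -0.7]
grip_width: 0.0315
gripper_force: 59.5
```

```bash
python3 to.py .512 -.326 .14 -6 0
```

```text
shift [ 0.0362 -0.4288  0.0252] turn [0.001 0.008 0.   ] q [-0.02  0.57  1.56  0.    1.   -1.49] F [ 0.6 -0.4 -0.7] t 3.15
```

Scaled: -0.429 m / 0.6 = -0.715, -0.428 m / 0.6 = -0.7133.

Call:
nudge_tcp(
  deltas=[
    {"tx": 0.005, "ty": -0.05, "jaw": 0.02},
    {"tx": 0.01, "ty": -0.1167, "jaw": 0.02},
    {"tx": 0.0167, "ty": -0.1917, "jaw": 0.02},
    {"tx": 0.0233, "ty": -0.2667, "jaw": 0.02},
    {"tx": 0.03, "ty": -0.3417, "jaw": 0.02},
    {"tx": 0.0367, "ty": -0.4167, "jaw": 0.02},
    {"tx": 0.0433, "ty": -0.4917, "jaw": 0.02},
    {"tx": 0.05, "ty": -0.5667, "tz": 0.0167, "jaw": 0.02},
    {"tx": 0.0567, "ty": -0.6333, "tz": 0.025, "jaw": 0.02},
    {"tx": 0.06, "ty": -0.6833, "tz": 0.0333, "jaw": 0.02},
    {"tx": 0.0617, "ty": -0.7133, "tz": 0.0417, "jaw": 0.02},
    {"tx": 0.0617, "ty": -0.715, "tz": 0.0417, "jaw": 0.02},
  ],
)

```text
time_s: 4.35
tool_pos: [0.5075, -0.3276, 0.1351]
orientation: [-0.169, -3.135, -0.003]
wrist_force: [0.3, 0.1, -0.1]
grip_width: 0.0314
gripper_force: 59.7
```

Call:
nudge_tcp(
  deltas=[
    {"jaw": 0.02},
    {"jaw": 0.02},
  ],
)

```text
time_s: 4.55
tool_pos: [0.5087, -0.3242, 0.1368]
orientation: [-0.162, -3.136, -0.002]
wrist_force: [0.1, 0.4, -1.4]
grip_width: 0.0315
gripper_force: 59.7
```

```bash
python3 to.py .512 -.326 .0275 -6 0;python3 - <<'E'
from m import *
from station import r, snapshot
S=snapshot("top");cv2.imwrite("pics/p2.png",cv2.resize(S["image"],(800,600)));I=snapshot("scene")["image"]
c,a=mask(S["image"],(0,100,100),(16,255,255),(335,180,420,262));print(a[0],cv2.boundingRect(c[0].astype(np.float32)))
E
```

```text
shift [-0.0035 -0.0016  0.1093] turn [ 0.001 -0.001  0.001] q [-0.75  0.62  1.57  0.    0.95 -2.22] F [ 0.1  0.4 -1.4] t 4.55
2539.703125 (334, 179, 86, 69)
```

Scaled: 0.105 m / 0.6 = 0.175, 0.1 m / 0.6 = 0.1667.

Call:
nudge_tcp(
  deltas=[
    {"tx": -0.005, "ty": -0.0033, "tz": 0.05, "jaw": 0.02},
    {"tx": -0.005, "ty": -0.0033, "tz": 0.1, "jaw": 0.02},
    {"tx": -0.005, "ty": -0.0033, "tz": 0.1417, "jaw": 0.02},
    {"tx": -0.005, "ty": -0.0033, "tz": 0.1667, "jaw": 0.02},
    {"tx": -0.005, "ty": -0.0033, "tz": 0.175, "jaw": 0.02},
    {"tx": -0.005, "ty": -0.0033, "tz": 0.175, "jaw": 0.02},
    {"tx": -0.005, "ty": -0.0033, "tz": 0.175, "jaw": 0.02},
    {"tx": -0.005, "ty": -0.0033, "tz": 0.175, "jaw": 0.02},
  ],
)

```text
time_s: 5.45
tool_pos: [0.5123, -0.3291, 0.0335]
orientation: [0.164, 3.135, -0.003]
wrist_force: [-0.5, -0.3, -0.6]
grip_width: 0.0319
gripper_force: 59.7
```

```bash
python3 to.py .512 -.326 .0275 -6 0
```

```text
shift [0.0006 0.0031 0.006 ] turn [-0.002  0.002  0.   ] q [-0.75  0.78  1.61  0.    0.75 -2.22] F [-0.5 -0.3 -0.6] t 5.45
```

Call:
nudge_tcp(
  deltas=[
    {"ty": 0.0033, "tz": 0.0033, "jaw": 0.02},
    {"ty": 0.0033, "tz": 0.0067, "jaw": 0.02},
    {"ty": 0.0033, "tz": 0.0067, "jaw": 0.02},
    {"ty": 0.0033, "tz": 0.0067, "jaw": 0.02},
  ],
)

```text
time_s: 5.85
tool_pos: [0.5116, -0.3265, 0.0281]
orientation: [-0.165, -3.137, -0.0]
wrist_force: [-0.1, -0.5, -1.5]
grip_width: 0.0315
gripper_force: 59.7
```

Call:
nudge_tcp(
  deltas=[
    {"tz": 0.0017, "jaw": 0.02},
    {"tz": 0.0033, "jaw": 0.02},
    {"tz": 0.0033, "jaw": 0.02},
    {"tz": 0.0033, "jaw": 0.02},
  ],
)

```text
time_s: 6.25
tool_pos: [0.5117, -0.3266, 0.0268]
orientation: [0.165, 3.137, -0.001]
wrist_force: [-0.8, -0.0, 4.0]
grip_width: 0.0316
gripper_force: 60.2
```

Scaled: -0.17 m / 0.6 = -0.2833, -0.15 m / 0.6 = -0.25.

Call:
nudge_tcp(
  deltas=[
    {"jaw": 0.04},
    {"jaw": 0.06},
    {"jaw": 0.07},
    {"jaw": 0.07},
    {"tz": -0.05, "jaw": 0.07},
    {"tz": -0.1167, "jaw": 0.07},
    {"tz": -0.1917, "jaw": 0.07},
    {"tz": -0.25, "jaw": 0.07},
    {"tz": -0.2833, "jaw": 0.07},
  ],
)

```text
time_s: 7.15
tool_pos: [0.5128, -0.3274, 0.1996]
orientation: [0.164, 3.133, -0.005]
wrist_force: [0.1, -0.8, -0.4]
grip_width: 0.0699
gripper_force: 0.0
```

```bash
python3 to.py .45 0 .18 -6 45
```

```text
shift [0.0967 0.3191 0.0182] turn [-0.003 -0.781  0.001] q [-0.75  0.54  1.51  0.    1.08 -2.22] F [ 0.1 -0.8 -0.4] t 7.15
```

```bash
python3 to.py .48 .008 .13 -6 45; python3 - <<'E'
from m import *
from station import r, snapshot
S=snapshot("top");C=snapshot("scene")
a=cv2.resize(S["image"][140:290,280:430],(400,400));b=cv2.resize(S["image"][120:270,170:320],(400,400))
cv2.imwrite("pics/p3.png",np.hstack([a,b]))
E
```

```text
shift [0.068  0.3304 0.0683] turn [-0.003 -0.781  0.001] q [-0.75  0.54  1.51  0.    1.08 -2.22] F [ 0.1 -0.8 -0.4] t 7.15
```

View pics/p3.png

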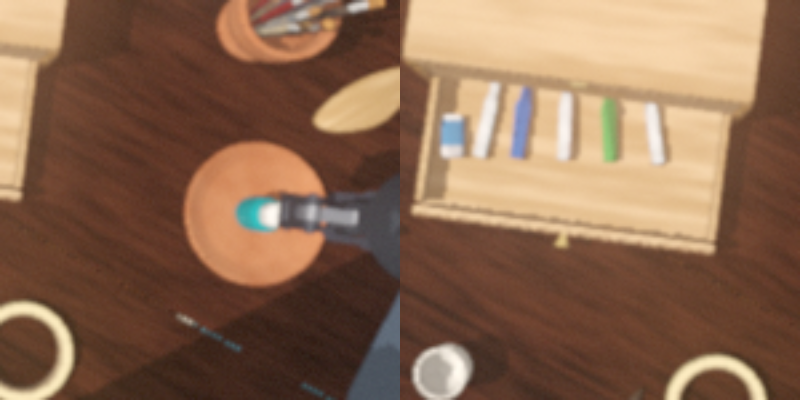

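The bottle stands in the middle of the saucer with its cap up, and the drawer is still open with its knob at crop (562,240). Next is the drawer.

Scaled: 0.33 m / 0.6 = 0.55, 0.068 m / 0.6 = 0.1133, -0.78 rad / 1.5708 = -0.4966.

Call:
nudge_tcp(
  deltas=[
    {"tx": 0.0167, "ty": 0.0667, "dry": -0.0637, "jaw": 0},
    {"tx": 0.0333, "ty": 0.1333, "dry": -0.1273, "jaw": 0},
    {"tx": 0.05, "ty": 0.2167, "dry": -0.2228, "jaw": 0},
    {"tx": 0.0667, "ty": 0.3, "dry": -0.3183, "jaw": 0},
    {"tx": 0.0833, "ty": 0.3833, "tz": 0.0167, "dry": -0.382, "jaw": 0},
    {"tx": 0.1, "ty": 0.4667, "tz": 0.05, "dry": -0.4456, "jaw": 0},
    {"tx": 0.1133, "ty": 0.55, "tz": 0.0833, "dry": -0.4966, "jaw": 0},
    {"tx": 0.1133, "ty": 0.55, "tz": 0.1133, "dry": -0.4966, "jaw": 0},
    {"tx": 0.1133, "ty": 0.55, "tz": 0.1133, "dry": -0.4966, "jaw": 0},
    {"tx": 0.1133, "ty": 0.55, "tz": 0.1133, "dry": -0.4966, "jaw": 0},
  ],
)

```text
time_s: 8.25
tool_pos: [0.512, 0.027, 0.253]
orientation: [0.136, 2.428, -0.07]
wrist_force: [0.0, 0.1, -0.7]
grip_width: 0.0003
gripper_force: 0.0
```

```bash
python3 to.py .499 .008 .022 -6 45
```

```text
shift [ 0.1589 -0.0172  0.1684] turn [-0.019 -0.075  0.   ] q [-0.19  0.23  2.19  1.22  0.04 -2.85] F [ 0.   0.1 -0.7] t 8.25
```

The picture is fine, but the wrist has run into a singularity (j5≈0, j6 at its limit). I'll fit a small kinematic model to check which tilts are feasible.

```bash
cat > kin.py <<'E'
import numpy as np
from scipy.optimize import least_squares as LS
from scipy.spatial.transform import Rotation as Ro
from to import want
lo=np.array([-3.08,-.75,.22,-1.43,0,-2.85]);hi=np.array([3.08,2.2,2.44,4.57,2.65,2.85])
D=[([1.0315,.52847,1.43394,0,1.18141,-.17853],[.22023,.58412,.23032]),([-.01,.52,1.55,0,1.08,-1.47],[.5822,.1067,.2017]),([-.02,.78,1.64,0,.74,-1.49],[.5875,.0965,.0287]),([-.02,.57,1.56,0,1.,-1.49],[.5926,.0967,.1658]),([-.75,.62,1.57,0,.95,-2.22],[.5087,-.3242,.1368]),([-.75,.78,1.61,0,.75,-2.22],[.5123,-.3291,.0335]),([-.75,.54,1.51,0,1.08,-2.22],[.5128,-.3274,.1996])]
def fk(q,p,s4=1,s6=-1):
    off,a1,h,L1,L2,L3=p
    Y=lambda a:Ro.from_rotvec([0,a,0]);Z=lambda a:Ro.from_rotvec([0,0,a])
    R=Z(q[0]);x=R.apply([a1,off,h]);R=R*Y(q[1]);x=x+R.apply([0,0,L1]);R=R*Y(q[2])*Z(s4*q[3]);x=x+R.apply([0,0,L2])
    R=R*Y(q[4]);x=x+R.apply([0,0,L3]);R=R*Z(-s6*q[5])
    return x,R
if __name__=="__main__":
    from station import r, snapshot
    o=r.get_obs();D.append((o["joint_pos"],o["tool_pos"]));Rm=Ro.from_rotvec(o["orientation"])
    for s4 in(1,-1):
        f=LS(lambda p:np.concatenate([(fk(q,p,s4)[0]-x)*(10 if len(str(q))>60 else 1) for q,x in D]),[.11,.05,.3,.4,.4,.25])
        print(s4,f.x.round(4),[np.linalg.norm(fk(q,f.x,s4)[0]-x).round(4) for q,x in D])
        for s6 in(1,-1):
            R=fk(o["joint_pos"],f.x,s4,s6)[1];print(s6,(R.inv()*Rm).as_rotvec().round(3),(fk(D[0][0],f.x,s4,s6)[1].inv()*Ro.from_rotvec([-.5635,-3.0899,.0033])).as_rotvec().round(3))
E
python3 kin.py
```

```text
1 [ 0.1116 -0.0479  0.1145  0.6213  0.3454  0.2747] [np.float64(0.0335), np.float64(0.0228), np.float64(0.0276), np.float64(0.0159), np.float64(0.0085), np.float64(0.0266), np.float64(0.0221), np.float64(0.0006)]
1 [-0.    -0.     2.146] [ 0.    -0.     1.214]
-1 [-0.    -0.     1.571] [ 0.    -0.     1.571]
-1 [ 0.1287 -0.0334  0.1073  0.6134  0.3339  0.2667] [np.float64(0.0373), np.float64(0.0273), np.float64(0.0349), np.float64(0.0255), np.float64(0.0214), np.float64(0.034), np.float64(0.0285), np.float64(0.0015)]
1 [-0.054  0.054 -1.692] [ 0.    -0.     1.214]
-1 [-0.04   0.074 -2.267] [ 0.    -0.     1.571]
```

```bash
python3 - <<'E'
s=open('kin.py').read()
s=s.replace("off,a1,h,L1,L2,L3=p","off,a1,h,L1,L2,L3,e,b=p").replace("x=x+R.apply([0,0,L1]);R=R*Y(q[2])*Z(s4*q[3])","x=x+R.apply([b,0,L1]);R=R*Y(q[2]);x=x+R.apply([e,0,0]);R=R*Z(s4*q[3])")
s=s.replace("*(10 if len(str(q))>60 else 1)","").replace(".4,.4,.25])",".4,.4,.25,0,0])").replace("for s4 in(1,-1)","for s4 in(1,)").replace("Z(-s6*q[5])","Z(-s6*q[5])*Z(np.pi/2)")
s=s.replace("        for s6","        np.save('p.npy',f.x)\n        for s6")
open('kin.py','w').write(s)
E
python3 kin.py; python3 -c "
from station import r, snapshot
print(r.get_obs()['joint_pos'],r.get_obs()['tool_pos'])"
```

```text
1 [0.1099 0.0073 0.2613 0.5825 0.3803 0.2882 0.1084 0.0027] [np.float64(0.002), np.float64(0.0039), np.float64(0.0027), np.float64(0.0034), np.float64(0.0021), np.float64(0.0017), np.float64(0.0016), np.float64(0.0014)]
1 [-0.    -0.     0.575] [-0.    -0.    -0.357]
-1 [-0.  0.  0.] [ 0. -0.  0.]
[-0.18551042  0.22589428  2.1935885   1.22263174  0.03584494 -2.8539963 ] [0.51200871 0.02701944 0.25300582]
```

```bash
cat > ik.py <<'E'
from kin import *
p=np.load('p.npy');rng=np.random.default_rng(0)
F=Ro.from_rotvec([0,0,np.pi])
O=np.array([.771,.0146]);a=np.radians(-6);ex=np.array([np.cos(a),np.sin(a)]);ey=np.array([-ex[1],ex[0]])
def W(xb,yb,z):return np.r_[O+xb*ex+yb*ey,z]
def ik(x,psi,phi,flip):
    R=Ro.from_matrix(want(*np.radians([psi,phi])))*(F if flip else Ro.identity());S=[]
    for k in range(40):
        q0=rng.uniform(lo,hi);q0[0]=np.arctan2(x[1],x[0])-.15
        f=LS(lambda q:np.r_[(fk(q,p)[0]-x)*10,(R.inv()*fk(q,p)[1]).as_rotvec()],q0,bounds=(lo,hi))
        if f.cost<1e-8 and not any(np.abs(f.x-s).max()<.02 for s in S):S.append(f.x)
    return S
if __name__=="__main__":
    G=np.array([.5366,.2877,.078])
    for n,x,psi,phis in [("push0",W(-.265,0,.018),-6,(0,20,30)),("push1",W(-.133,0,.018),-6,(20,30,45)),("rack",G,-23,(0,20,30,45)),("lift",G+[0,0,.08],-23,(0,20,45)),("place",W(-.118,.075,.06),-6,(20,33))]:
      for phi in phis:
        xx=x+(.019*want(*np.radians([psi,phi]))[:,2] if n in("rack","lift","place") else 0)
        for fl in(0,1):print(n,phi,"flip" if fl else "",[s.round(2).tolist() for s in ik(xx,psi,phi,fl)])
E
python3 ik.py
```

```text
push0 0  [[-0.13, 0.74, 1.88, -0.0, 0.52, -1.6]]
push0 0 flip [[-0.13, 0.74, 1.88, 0.0, 0.52, 1.54]]
push0 20  [[-0.14, 0.75, 2.14, 3.01, 0.1, 1.67]]
push0 20 flip [[-0.14, 0.75, 2.14, 3.01, 0.1, -1.48]]
push0 30  [[-0.15, 0.83, 2.26, 3.09, 0.47, 1.58]]
push0 30 flip [[-0.15, 0.83, 2.26, 3.09, 0.47, -1.57]]
push1 20  [[-0.13, 0.79, 1.8, 0.05, 0.2, -1.64]]
push1 20 flip [[-0.13, 0.79, 1.8, 0.05, 0.2, 1.5]]
push1 30  [[-0.14, 0.81, 1.92, 3.01, 0.11, 1.68]]
push1 30 flip [[-0.14, 0.81, 1.92, 3.01, 0.11, -1.46]]
push1 45  [[-0.14, 0.91, 2.06, 3.1, 0.62, 1.58]]
push1 45 flip [[-0.14, 0.91, 2.06, 3.1, 0.62, -1.56]]
rack 0  [[0.31, 0.74, 1.6, 0.0, 0.8, -0.86]]
rack 0 flip [[0.31, 0.74, 1.6, 0.0, 0.8, 2.28]]
rack 20  [[0.42, 0.72, 1.75, -0.56, 0.49, -0.27]]
rack 20 flip []
rack 30  [[0.48, 0.74, 1.81, -1.07, 0.46, 0.26]]
rack 30 flip []
rack 45  []
rack 45 flip []
lift 0  [[0.31, 0.62, 1.56, 0.0, 0.96, -0.86]]
lift 0 flip [[0.31, 0.62, 1.56, -0.0, 0.96, 2.28]]
lift 20  [[0.42, 0.59, 1.71, -0.43, 0.65, -0.43]]
lift 20 flip [[0.42, 0.59, 1.71, -0.43, 0.65, 2.71]]
lift 45  [[0.57, 0.66, 1.86, -1.42, 0.63, 0.62]]
lift 45 flip [[0.57, 0.66, 1.86, -1.42, 0.63, -2.52]]
place 20  [[0.0, 0.77, 1.69, -0.11, 0.33, -1.37]]
place 20 flip [[0.0, 0.77, 1.69, -0.11, 0.33, 1.78]]
place 33  [[0.01, 0.79, 1.83, 4.02, 0.08, 0.8]]
place 33 flip [[0.01, 0.79, 1.83, 4.02, 0.08, -2.34]]
```

```bash
python3 -c "
from ik import *
print(W(-.275,0,.12),W(-.265,0,.018),W(-.133,0,.018))"; python3 to.py .4975 .0433 .15 -6 0
```

```text
[0.49750648 0.04334533 0.12      ] [0.5074517  0.04230004 0.018     ] [0.63872859 0.02850229 0.018     ]
shift [0.0794 0.0159 0.0673] turn [-0.018  0.71  -0.007] q [-0.19  0.23  2.19  1.22  0.04 -2.85] F [ 0.   0.1 -0.7] t 8.25
```

Units first: shifts go in shares of 0.6 m and turns go in shares of 90 degrees. So 0.08 m / 0.6 = 0.1333, 0.067 m / 0.6 = 0.1117, 0.71 rad / 1.5708 = 0.452.

Call:
nudge_tcp(
  deltas=[
    {"dry": 0.0955, "jaw": 0},
    {"dry": 0.191, "jaw": 0},
    {"dry": 0.2865, "jaw": 0},
    {"tx": 0.0333, "dry": 0.382, "jaw": 0},
    {"tx": 0.0833, "ty": 0.0167, "tz": 0.05, "drx": -0.0127, "dry": 0.452, "jaw": 0},
    {"tx": 0.1333, "ty": 0.0267, "tz": 0.1117, "drx": -0.0127, "dry": 0.452, "jaw": 0},
    {"tx": 0.1333, "ty": 0.0267, "tz": 0.1117, "drx": -0.0127, "dry": 0.452, "jaw": 0},
    {"tx": 0.1333, "ty": 0.0267, "tz": 0.1117, "drx": -0.0127, "dry": 0.452, "jaw": 0},
    {"tx": 0.1333, "ty": 0.0267, "tz": 0.1117, "drx": -0.0127, "dry": 0.452, "jaw": 0},
  ],
)

```text
time_s: 9.15
tool_pos: [0.5014, 0.0409, 0.1494]
orientation: [0.178, 3.133, 0.007]
wrist_force: [-0.9, 0.2, 0.4]
grip_width: 0.0005
gripper_force: 0.0
```

```bash
python3 to.py .4975 .0433 .018 -6 0
```

```text
shift [0.0046 0.0014 0.1314] turn [ 0.004  0.004 -0.009] q [-0.14  0.49  1.82  0.01  0.83 -1.61] F [-0.9  0.2  0.4] t 9.15
```

Scaled: 0.13 m / 0.6 = 0.2167, 0.12 m / 0.6 = 0.2, -0.01 rad / 1.5708 = -0.0064.

Call:
nudge_tcp(
  deltas=[
    {"tx": 0.0083, "ty": 0.0017, "tz": 0.05, "drz": -0.0064, "jaw": 0},
    {"tx": 0.0083, "ty": 0.0017, "tz": 0.1167, "drz": -0.0064, "jaw": 0},
    {"tx": 0.0083, "ty": 0.0017, "tz": 0.1667, "drz": -0.0064, "jaw": 0},
    {"tx": 0.0083, "ty": 0.0017, "tz": 0.2, "drz": -0.0064, "jaw": 0},
    {"tx": 0.0083, "ty": 0.0017, "tz": 0.2167, "drz": -0.0064, "jaw": 0},
    {"tx": 0.0083, "ty": 0.0017, "tz": 0.2167, "drz": -0.0064, "jaw": 0},
  ],
)

```text
time_s: 9.75
tool_pos: [0.4924, 0.0438, 0.0199]
orientation: [0.162, 3.137, 0.007]
wrist_force: [0.4, 0.1, 0.1]
grip_width: -0.0
gripper_force: 0.0
```

```bash
python3 to.py .5820 .0345 .018 -6 5
```

```text
shift [-0.0901 -0.      0.0019] turn [ 0.005 -0.087  0.001] q [-0.14  0.73  1.91  0.01  0.51 -1.62] F [0.4 0.1 0.1] t 9.75
```

Scaled: -0.1 m / 0.6 = -0.1667, -0.098 m / 0.6 = -0.1633, -0.35 rad / 1.5708 = -0.2228.

Call:
nudge_tcp(
  deltas=[
    {"tx": -0.0167, "tz": 0.0017, "jaw": 0},
    {"tx": -0.0333, "tz": 0.0017, "jaw": 0},
    {"tx": -0.0583, "tz": 0.0017, "jaw": 0},
    {"tx": -0.0833, "tz": 0.0017, "dry": -0.0191, "jaw": 0},
    {"tx": -0.1083, "tz": 0.0017, "dry": -0.0382, "jaw": 0},
    {"tx": -0.1333, "tz": 0.0017, "dry": -0.0637, "jaw": 0},
    {"tx": -0.15, "tz": 0.0017, "dry": -0.1019, "jaw": 0},
    {"tx": -0.1583, "tz": 0.0017, "dry": -0.1401, "jaw": 0},
    {"tx": -0.1633, "tz": 0.0017, "dry": -0.1783, "jaw": 0},
    {"tx": -0.1667, "tz": 0.0017, "dry": -0.2165, "jaw": 0},
    {"tx": -0.1667, "tz": 0.0017, "dry": -0.2228, "jaw": 0},
    {"tx": -0.1667, "tz": 0.0017, "dry": -0.2228, "jaw": 0},
  ],
)

```text
time_s: 10.95
tool_pos: [0.594, 0.0337, 0.0205]
orientation: [0.144, 2.784, -0.019]
wrist_force: [0.8, 0.5, 0.4]
grip_width: 0.0001
gripper_force: 0.0
```

```bash
python3 to.py .6387 .0285 .018 -6 20; python3 - <<'E'
from m import *
from station import r, snapshot
S=snapshot("top");b=S["image"][100:250,150:330];cv2.imwrite("pics/p4.png",cv2.resize(b,(720,600)))
E
```

```text
shift [-0.0413 -0.0006  0.0179] turn [0.005 0.005 0.   ] q [-0.14  0.76  1.91  0.15  0.12 -1.75] F [0.8 0.5 0.4] t 10.95
```

View pics/p4.png

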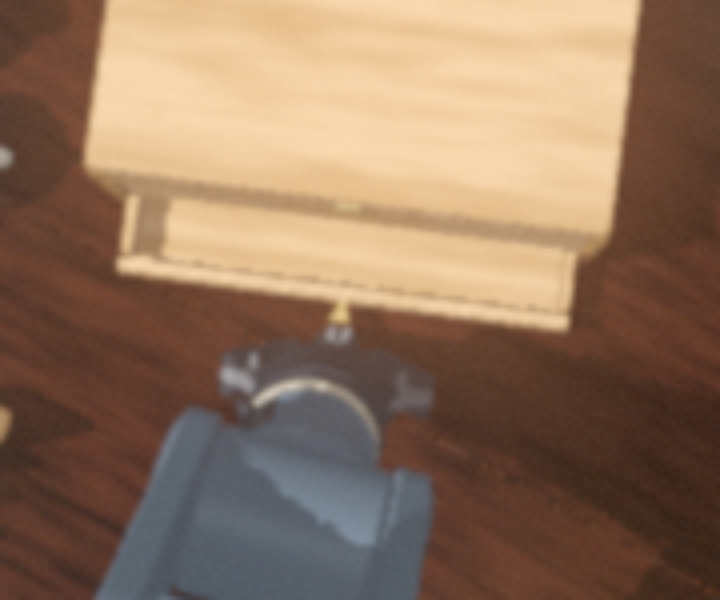

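The drawer is about half closed, with the fingertip on the knob at crop (340,320). I'll keep pushing, more slowly.

Scaled: -0.042 m / 0.6 = -0.07, -0.04 m / 0.6 = -0.0667.

Call:
nudge_tcp(
  deltas=[
    {"tx": -0.0167, "tz": 0.0075, "jaw": 0},
    {"tx": -0.0333, "tz": 0.015, "jaw": 0},
    {"tx": -0.045, "tz": 0.02, "jaw": 0},
    {"tx": -0.0533, "tz": 0.0225, "jaw": 0},
    {"tx": -0.06, "tz": 0.0258, "jaw": 0},
    {"tx": -0.0667, "tz": 0.0288, "jaw": 0},
    {"tx": -0.07, "tz": 0.0303, "jaw": 0},
    {"tx": -0.07, "tz": 0.0303, "jaw": 0},
  ],
)

```text
time_s: 11.8
tool_pos: [0.6366, 0.0295, 0.0164]
orientation: [0.144, 2.791, -0.018]
wrist_force: [-3.2, 0.9, -2.4]
grip_width: -0.0
gripper_force: 1.9
```

```bash
python3 to.py .6387 .0285 .018 -6 20
```

```text
shift [-0.0026 -0.0008 -0.0008] turn [ 0.005 -0.002  0.001] q [-0.14  0.79  1.8   0.08  0.21 -1.68] F [-3.2  0.9 -2.4] t 11.8
```

Call:
nudge_tcp(
  deltas=[
    {"tx": -0.0033, "tz": 0.0012, "jaw": 0},
    {"tx": -0.0067, "tz": 0.0023, "jaw": 0},
    {"tx": -0.0067, "tz": 0.0023, "jaw": 0},
  ],
)

```text
time_s: 12.1
tool_pos: [0.6417, 0.0289, 0.0169]
orientation: [0.144, 2.789, -0.019]
wrist_force: [-5.7, 0.1, -1.8]
grip_width: 0.0002
gripper_force: 2.6
```

Call:
nudge_tcp(
  deltas=[
    {"tx": -0.0033, "tz": 0.0012, "jaw": 0},
    {"tx": -0.0067, "tz": 0.0023, "jaw": 0},
    {"tx": -0.0067, "tz": 0.0023, "jaw": 0},
  ],
)

```text
time_s: 12.4
tool_pos: [0.6422, 0.029, 0.0161]
orientation: [0.144, 2.797, -0.018]
wrist_force: [-11.7, 0.5, 3.3]
grip_width: 0.0003
gripper_force: 4.9
```

Scaled: -0.2 m / 0.6 = -0.3333, -0.17 m / 0.6 = -0.2833, 0.35 rad / 1.5708 = 0.2228.

Call:
nudge_tcp(
  deltas=[
    {"tx": 0.0333, "tz": -0.0117, "jaw": 0},
    {"tx": 0.1, "tz": -0.05, "jaw": 0.085},
    {"tx": 0.15, "tz": -0.1167, "dry": 0.0637, "jaw": 0.085},
    {"tx": 0.1667, "tz": -0.2, "dry": 0.1273, "jaw": 0.085},
    {"tx": 0.1667, "tz": -0.2833, "dry": 0.191, "jaw": 0.085},
    {"tx": 0.1667, "tz": -0.3333, "dry": 0.2228, "jaw": 0.085},
    {"tx": 0.1667, "tz": -0.3333, "dry": 0.2228, "jaw": 0.085},
  ],
)

```text
time_s: 13.1
tool_pos: [0.4917, 0.0433, 0.1769]
orientation: [0.16, 3.117, 0.004]
wrist_force: [0.6, -0.1, -0.4]
grip_width: 0.0842
gripper_force: 0.0
```

```bash
python3 - <<'E'
from m import *
from station import r, snapshot
S=snapshot("top");C=snapshot("scene");pickle.dump((S,C),open("s5.pkl","wb"))
a=cv2.resize(S["image"][110:230,160:310],(500,400),interpolation=cv2.INTER_CUBIC);b=cv2.resize(C["image"][130:310,120:255],(300,400),interpolation=cv2.INTER_CUBIC)
cv2.imwrite("pics/p5.png",np.hstack([a,b]))
from ik import *
for n,xb in(("home",-.104),("5mm",-.109)): print(n,proj(S,W(xb,.142,.04)),proj(S,W(xb,-.142,.04)),proj(S,W(xb-.017,0,.025)),"panel top",proj(S,W(-.104,.15,.128)),proj(S,W(-.104,.15,.047)))
E
python3 to.py .5 .2 .25 -23 0
```

```text
home [181.99186738 148.74104166] [294.53080316 162.41149658] [237.63393866 163.04216817] panel top [170.98406797 141.83516   ] [178.25755086 147.88438641]
5mm [181.73523331 150.71050102] [294.29839381 164.38591674] [237.39308887 164.98496123] panel top [170.98406797 141.83516   ] [178.25755086 147.88438641]
shift [ 0.0033  0.157  -0.0768] turn [0.006 0.01  0.299] q [-0.14  0.43  1.83  0.01  0.86 -1.61] F [-0.6 -0.7  0.1] t 13.2
```

View pics/p5.png

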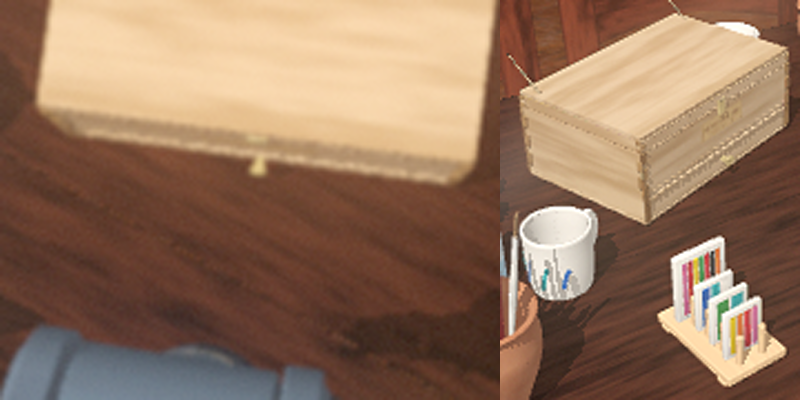

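The drawer is home: the front is flush and the knob tip is at top (237,162), as predicted. Next is the rack.

Scaled: 0.157 m / 0.6 = 0.2617, 0.12 m / 0.6 = 0.2, 0.3 rad / 1.5708 = 0.191.

Call:
nudge_tcp(
  deltas=[
    {"ty": 0.0667, "tz": -0.0667, "drz": 0.0637, "jaw": 0.085},
    {"ty": 0.1333, "tz": -0.1167, "drz": 0.1273, "jaw": 0.085},
    {"ty": 0.2, "tz": -0.1333, "drz": 0.191, "jaw": 0.085},
    {"ty": 0.2617, "tz": -0.1333, "drz": 0.191, "jaw": 0.085},
    {"ty": 0.2617, "tz": -0.1333, "drz": 0.191, "jaw": 0.085},
    {"ty": 0.2617, "tz": -0.1333, "drz": 0.191, "jaw": 0.085},
  ],
)

```text
time_s: 13.8
tool_pos: [0.5007, 0.2005, 0.2499]
orientation: [0.625, 3.078, 0.006]
wrist_force: [-0.6, -0.0, -0.3]
grip_width: 0.085
gripper_force: 0.0
```

```bash
python3 to.py .5459 .2838 .17 -23 32
```

```text
shift [-0.0092  0.094   0.0802] turn [ 0.004 -0.558 -0.   ] q [ 0.17  0.39  1.63  0.    1.12 -1.  ] F [-0.6 -0.  -0.3] t 13.8
```

Scaled: 0.094 m / 0.6 = 0.1567, 0.08 m / 0.6 = 0.1333, -0.558 rad / 1.5708 = -0.3552.

Call:
nudge_tcp(
  deltas=[
    {"tx": -0.0033, "ty": 0.05, "dry": -0.0764, "jaw": 0.085},
    {"tx": -0.0083, "ty": 0.1, "tz": 0.0167, "dry": -0.1592, "jaw": 0.085},
    {"tx": -0.015, "ty": 0.1567, "tz": 0.05, "dry": -0.2546, "jaw": 0.085},
    {"tx": -0.015, "ty": 0.1567, "tz": 0.1, "dry": -0.3183, "jaw": 0.085},
    {"tx": -0.015, "ty": 0.1567, "tz": 0.1333, "dry": -0.3552, "jaw": 0.085},
    {"tx": -0.015, "ty": 0.1567, "tz": 0.1333, "dry": -0.3552, "jaw": 0.085},
    {"tx": -0.015, "ty": 0.1567, "tz": 0.1333, "dry": -0.3552, "jaw": 0.085},
    {"tx": -0.015, "ty": 0.1567, "tz": 0.1333, "dry": -0.3552, "jaw": 0.085},
    {"tx": -0.015, "ty": 0.1567, "tz": 0.1333, "dry": -0.3552, "jaw": 0.085},
  ],
)

```text
time_s: 14.7
tool_pos: [0.5485, 0.2829, 0.1741]
orientation: [0.523, 2.533, -0.139]
wrist_force: [0.5, -0.0, -0.8]
grip_width: 0.0847
gripper_force: 0.0
```

```bash
python3 to.py .5459 .2838 .065 -23 32;python3 - <<'E'
from m import *
from station import r, snapshot
S=snapshot("scene");a=S["image"][150:312,120:336];cv2.imwrite("pics/p6.png",cv2.resize(a,(800,600),interpolation=cv2.INTER_CUBIC))
E
```

```text
shift [ 0.0604 -0.001   0.0909] turn [ 0.005  0.003 -0.007] q [ 0.49  0.55  1.77 -0.81  0.6  -0.04] F [ 0.5 -0.  -0.8] t 14.7
```

View pics/p6.png

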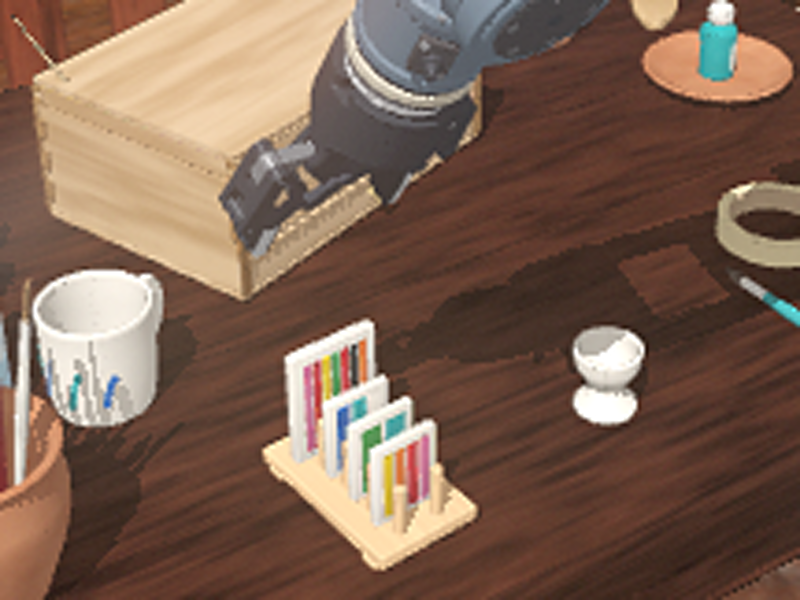

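The bottle stands on the saucer and the open gripper hovers above the large tile. I'll descend.

Scaled: 0.09 m / 0.6 = 0.15, 0.084 m / 0.6 = 0.14, -0.007 rad / 1.5708 = -0.0045.

Call:
nudge_tcp(
  deltas=[
    {"tx": 0.03, "ty": -0.0017, "tz": 0.045, "drz": -0.0045, "jaw": 0.085},
    {"tx": 0.06, "ty": -0.0017, "tz": 0.09, "drz": -0.0045, "jaw": 0.085},
    {"tx": 0.08, "ty": -0.0017, "tz": 0.12, "drz": -0.0045, "jaw": 0.085},
    {"tx": 0.0933, "ty": -0.0017, "tz": 0.14, "drz": -0.0045, "jaw": 0.085},
    {"tx": 0.1, "ty": -0.0017, "tz": 0.15, "drz": -0.0045, "jaw": 0.085},
    {"tx": 0.1, "ty": -0.0017, "tz": 0.15, "drz": -0.0045, "jaw": 0.085},
    {"tx": 0.1, "ty": -0.0017, "tz": 0.15, "drz": -0.0045, "jaw": 0.085},
  ],
)

```text
time_s: 15.45
tool_pos: [0.5445, 0.2841, 0.065]
orientation: [0.512, 2.537, -0.143]
wrist_force: [0.2, 1.7, -0.4]
grip_width: 0.085
gripper_force: 0.0
```

```bash
python3 to.py .5459 .2838 .065 -23 32
```

```text
shift [-0.0012  0.0003  0.0007] turn [0.005 0.002 0.002] q [ 0.5   0.74  1.82 -1.16  0.47  0.36] F [ 0.2  1.7 -0.4] t 15.45
```

Call:
nudge_tcp(
  deltas=[
    {"tx": -0.0017, "jaw": 0.075},
    {"tx": -0.0017, "jaw": 0.07},
    {"tx": -0.0017, "jaw": 0.065},
    {"tx": -0.0017, "jaw": 0.05},
    {"tx": -0.0017, "jaw": 0.05},
    {"tx": -0.0017, "jaw": 0.05},
    {"tx": -0.0017, "jaw": 0.05},
  ],
)

```text
time_s: 16.15
tool_pos: [0.5449, 0.2839, 0.0656]
orientation: [0.51, 2.536, -0.144]
wrist_force: [-0.6, -0.9, 5.6]
grip_width: 0.0606
gripper_force: 65.3
```

```bash
python3 - <<'E'
from station import r, snapshot
o=r.get_obs();print(o["wrist_force"],o["grip_width"])
E
```

```text
[-0.55090246 -0.87284667  5.55127326] 0.0606396968131349
```

Scaled: -0.1 m / 0.6 = -0.1667, -0.0665 m / 0.6 = -0.1108.

Call:
nudge_tcp(
  deltas=[
    {"tx": -0.01, "tz": -0.0133, "jaw": 0.05},
    {"tx": -0.0233, "tz": -0.0333, "jaw": 0.05},
    {"tx": -0.0467, "tz": -0.07, "jaw": 0.05},
    {"tx": -0.0733, "tz": -0.1117, "jaw": 0.05},
    {"tx": -0.0917, "tz": -0.1383, "jaw": 0.05},
    {"tx": -0.1108, "tz": -0.1667, "jaw": 0.05},
    {"tx": -0.1108, "tz": -0.1667, "jaw": 0.05},
    {"tx": -0.1108, "tz": -0.1667, "jaw": 0.05},
  ],
)

```text
time_s: 16.95
tool_pos: [0.5467, 0.2822, 0.184]
orientation: [0.511, 2.539, -0.145]
wrist_force: [-0.5, -0.7, -1.7]
grip_width: 0.0607
gripper_force: 65.1
```

```bash
python3 - <<'E'
from m import *
from station import r, snapshot
S=snapshot("scene");pickle.dump(S,open("s7.pkl","wb"));a=S["image"][120:282,120:336];cv2.imwrite("pics/p7.png",cv2.resize(a,(800,600),interpolation=cv2.INTER_CUBIC))
E
```

```text
(no output)
```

View pics/p7.png

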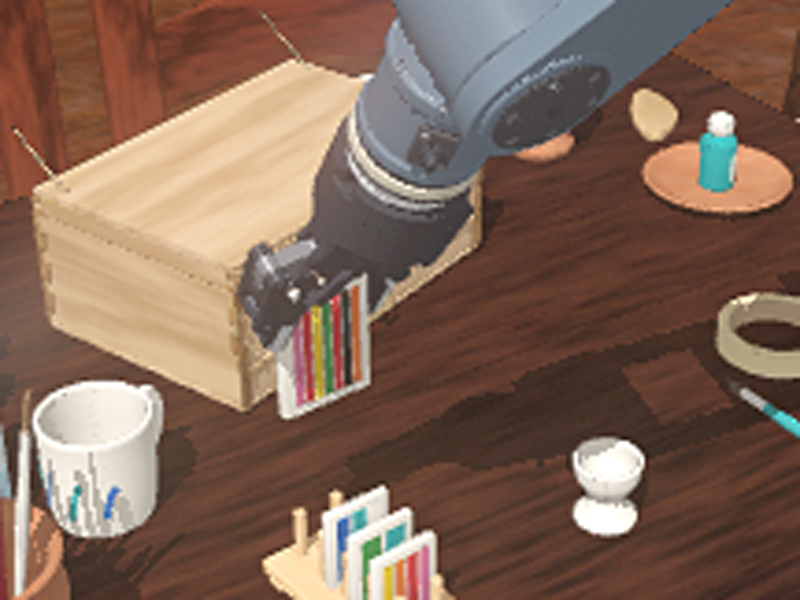

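```bash
python3 - <<'E'
from h import *
S=pickle.load(open("s7.pkl","rb"))
c=np.array([.5366+.0018,.2877-.0017,0]);y=np.array([.389,.921,0]);n=np.array([-.921,.389,0])
for z in(.1344,.2164): print(z,[proj(S,c+[0,0,z]+n*.0045+k*.031*y).round(1) for k in(1,-1)])
E
python3 - <<'E'
from ik import *
print(W(-.19,.075,.14),W(-.117,.075,.0477)); print([s.round(2) for s in ik(W(-.117,.075,.0477),-6,21,0)],[s.round(2) for s in ik(W(-.19,.075,.14),-6,21,0)])
E
python3 to.py .5902 .109 .14 -6 21
```

```text
0.1344 [array([196.4, 232.9]), array([219.4, 222.9])]
0.2164 [array([194.6, 201.2]), array([218.6, 191.9])]
[0.58988047 0.10904955 0.14      ] [0.66248057 0.10141897 0.0477    ]
[array([ 0.  ,  0.76,  1.72, -0.13,  0.31, -1.35])] [array([ 0.02,  0.54,  1.85, -0.12,  0.39, -1.35])]
shift [-0.0682 -0.1425  0.0935] turn [-0.131  0.19  -0.262] q [ 0.49  0.53  1.76 -0.78  0.62 -0.08] F [-0.1  0.  -1.6] t 17.0
```

Scaled: -0.1425 m / 0.6 = -0.2375, 0.0935 m / 0.6 = 0.1558, -0.262 rad / 1.5708 = -0.1668.

Call:
nudge_tcp(
  deltas=[
    {"tx": -0.0167, "ty": -0.0333, "tz": 0.0167, "drx": -0.0127, "dry": 0.0191, "drz": -0.0255, "jaw": 0.05},
    {"tx": -0.0333, "ty": -0.0833, "tz": 0.0417, "drx": -0.0318, "dry": 0.0446, "drz": -0.0573, "jaw": 0.05},
    {"tx": -0.0567, "ty": -0.1333, "tz": 0.075, "drx": -0.0509, "dry": 0.07, "drz": -0.0955, "jaw": 0.05},
    {"tx": -0.0833, "ty": -0.1833, "tz": 0.1083, "drx": -0.0637, "dry": 0.0955, "drz": -0.1273, "jaw": 0.05},
    {"tx": -0.1, "ty": -0.2167, "tz": 0.1333, "drx": -0.0764, "dry": 0.1114, "drz": -0.1528, "jaw": 0.05},
    {"tx": -0.1133, "ty": -0.2375, "tz": 0.1558, "drx": -0.0834, "dry": 0.121, "drz": -0.1668, "jaw": 0.05},
    {"tx": -0.1133, "ty": -0.2375, "tz": 0.1558, "drx": -0.0834, "dry": 0.121, "drz": -0.1668, "jaw": 0.05},
    {"tx": -0.1133, "ty": -0.2375, "tz": 0.1558, "drx": -0.0834, "dry": 0.121, "drz": -0.1668, "jaw": 0.05},
    {"tx": -0.1133, "ty": -0.2375, "tz": 0.1558, "drx": -0.0834, "dry": 0.121, "drz": -0.1668, "jaw": 0.05},
  ],
)

```text
time_s: 17.9
tool_pos: [0.59, 0.1094, 0.1397]
orientation: [0.146, 2.773, -0.026]
wrist_force: [-1.0, -0.5, -1.9]
grip_width: 0.061
gripper_force: 65.3
```

```bash
python3 to.py .63 .1048 .06 -6 21;python3 to.py .6625 .1014 .0477 -6 21
```

```text
shift [-0.0092 -0.0004  0.0889] turn [ 0.001 -0.001 -0.001] q [ 0.02  0.54  1.85 -0.11  0.4  -1.35] F [-1.  -0.5 -1.9] t 17.9
shift [-0.0353 -0.0004  0.112 ] turn [ 0.001 -0.001 -0.001] q [ 0.02  0.54  1.85 -0.11  0.4  -1.35] F [-1.  -0.5 -1.9] t 17.9
```

Call:
nudge_tcp(
  deltas=[
    {"tx": -0.0033, "tz": 0.0417, "jaw": 0.05},
    {"tx": -0.0083, "tz": 0.0917, "jaw": 0.05},
    {"tx": -0.015, "tz": 0.1333, "jaw": 0.05},
    {"tx": -0.0233, "tz": 0.15, "jaw": 0.05},
    {"tx": -0.0367, "tz": 0.1617, "jaw": 0.05},
    {"tx": -0.05, "tz": 0.17, "jaw": 0.05},
    {"tx": -0.0592, "tz": 0.175, "jaw": 0.05},
    {"tx": -0.0617, "tz": 0.1783, "jaw": 0.05},
    {"tx": -0.0617, "tz": 0.1783, "jaw": 0.05},
    {"tx": -0.0617, "tz": 0.1783, "jaw": 0.05},
  ],
)

```text
time_s: 18.9
tool_pos: [0.6634, 0.102, 0.0551]
orientation: [0.145, 2.77, -0.025]
wrist_force: [0.2, 0.7, -1.0]
grip_width: 0.061
gripper_force: 65.4
```

```bash
python3 to.py .6625 .1014 .0477 -6 21
```

```text
shift [ 0.0035 -0.0007  0.0066] turn [ 0.001  0.002 -0.   ] q [ 0.    0.74  1.71 -0.12  0.32 -1.36] F [ 0.2  0.7 -1. ] t 18.9
```

```bash
python3 - <<'E'
from m import *
from station import r, snapshot
S=snapshot("scene");a=S["image"][120:255,140:320];cv2.imwrite("pics/p8.png",cv2.resize(a,(800,600),interpolation=cv2.INTER_CUBIC))
E
```

```text
(no output)
```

View pics/p8.png

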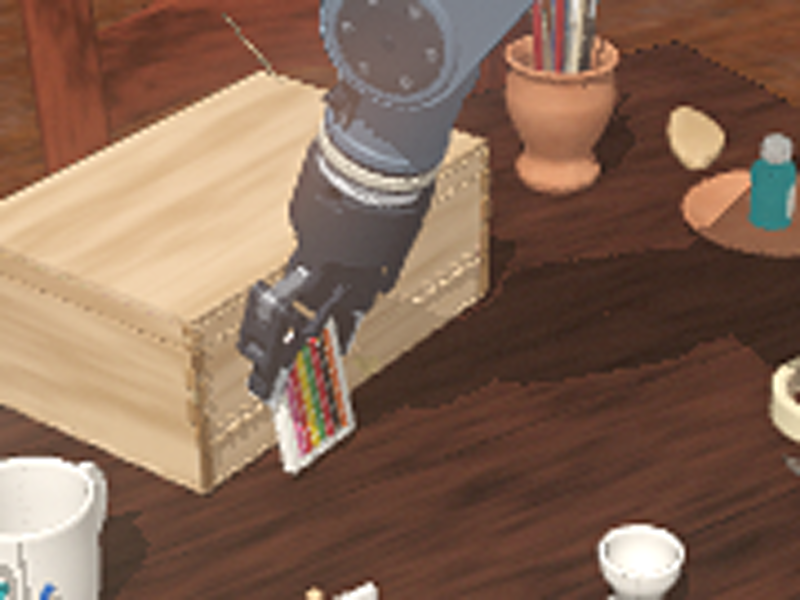

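The tile is held tipped back in front of the box, its lower edge at crop (290–350, 470–430), with the knob clear to its right. I'll lower it.

Scaled: 0.006 m / 0.6 = 0.01, 0.004 m / 0.6 = 0.0067.

Call:
nudge_tcp(
  deltas=[
    {"tx": 0.0017, "tz": 0.0033, "jaw": 0.05},
    {"tx": 0.0033, "tz": 0.0067, "jaw": 0.05},
    {"tx": 0.005, "tz": 0.01, "jaw": 0.05},
    {"tx": 0.005, "tz": 0.01, "jaw": 0.05},
    {"tx": 0.005, "tz": 0.01, "jaw": 0.05},
  ],
)

```text
time_s: 19.45
tool_pos: [0.663, 0.1021, 0.0479]
orientation: [0.145, 2.77, -0.025]
wrist_force: [0.7, -0.0, -0.6]
grip_width: 0.0606
gripper_force: 65.5
```

Call:
nudge_tcp(
  deltas=[
    {"tz": 0.0017, "jaw": 0.05},
    {"tz": 0.0017, "jaw": 0.05},
    {"tz": 0.0017, "jaw": 0.05},
  ],
)

```text
time_s: 19.75
tool_pos: [0.6635, 0.1021, 0.0476]
orientation: [0.145, 2.769, -0.025]
wrist_force: [-1.5, -0.8, 4.6]
grip_width: 0.0605
gripper_force: 66.0
```

Call:
nudge_tcp(
  deltas=[
    {"jaw": 0.066},
    {"jaw": 0.07},
    {"jaw": 0.08},
    {"jaw": 0.085},
    {"jaw": 0.085},
    {"jaw": 0.085},
  ],
)

```text
time_s: 20.35
tool_pos: [0.6636, 0.1021, 0.047]
orientation: [0.145, 2.77, -0.025]
wrist_force: [-0.0, -0.2, -0.2]
grip_width: 0.0851
gripper_force: 0.0
```

Call:
nudge_tcp(
  deltas=[
    {"tx": 0.0067, "tz": -0.0167, "jaw": 0.085},
    {"tx": 0.0167, "tz": -0.05, "jaw": 0.085},
    {"tx": 0.0267, "tz": -0.1, "jaw": 0.085},
    {"tx": 0.0333, "tz": -0.1667, "jaw": 0.085},
    {"tx": 0.0333, "tz": -0.2333, "jaw": 0.085},
    {"tx": 0.0333, "tz": -0.3, "jaw": 0.085},
    {"tx": 0.0333, "tz": -0.3333, "jaw": 0.085},
    {"tx": 0.0333, "tz": -0.3333, "jaw": 0.085},
  ],
)

```text
time_s: 21.15
tool_pos: [0.5735, 0.1117, 0.2304]
orientation: [0.144, 2.763, -0.024]
wrist_force: [-0.3, 0.9, 0.0]
grip_width: 0.0851
gripper_force: 0.0
```

```bash
python3 - <<'E'
from m import *
from station import r, snapshot
S=snapshot("scene");T=snapshot("top");pickle.dump((S,T),open("s9.pkl","wb"))
a=cv2.resize(S["image"][150:270,150:270],(500,500),interpolation=cv2.INTER_CUBIC);b=cv2.resize(T["image"][100:200,170:230],(300,500),interpolation=cv2.INTER_CUBIC)
cv2.imwrite("pics/p9.png",np.hstack([a,b]))
E
```

```text
(no output)
```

View pics/p9.png

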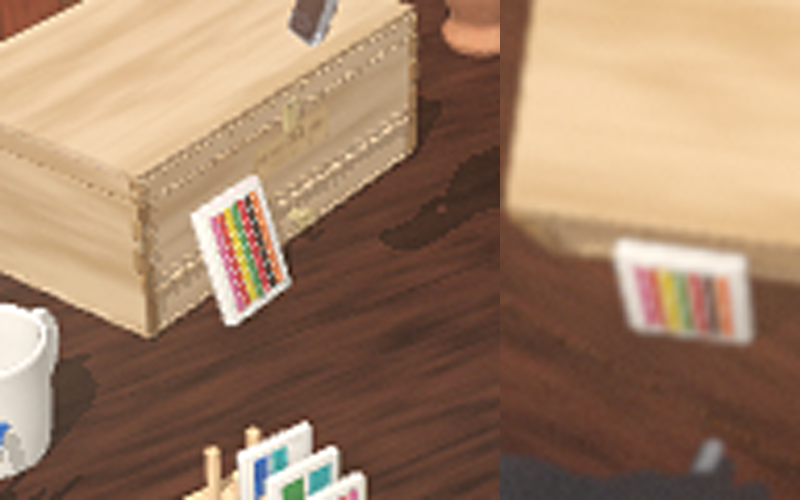

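```bash
python3 - <<'E'
from ik import *
from h import *
S,T=pickle.load(open("s9.pkl","rb"))
def b(P):d=P[:2]-O;return np.array([d@ex,d@ey]).round(4)
for p,z in[((196.4,166.4),.003),((220,168.6),.003),((193,148.),.08),((219.6,151),.08)]:print(b(onz(T,p,z)))
t=np.radians(19)
for y in(.106,.044):
    B=np.array([-.104-.082*np.sin(t)-.009*np.cos(t),.009*np.sin(t)])
    print([proj(S,W(B[0],y,B[1])).round(1),proj(S,W(B[0]+.082*np.sin(t),y,B[1]+.082*np.cos(t))).round(1)])
E
```

```text
[-0.14    0.1067]
[-0.1383  0.045 ]
[-0.1047  0.1076]
[-0.1042  0.0434]
[array([206. , 227.5]), array([197. , 200.4])]
[array([219.7, 217. ]), array([211.4, 190.7])]
```

The tile leans square against the box at about 19°, left of the knob, and the arm is clear. I'm handing in.

```bash
python3 -c "
from station import r, snapshot
print(r.finish_job())"
```

```text
the job is handed in; nothing more can be done
None
```

I handed the job in at about 21 s: the bottle is upright on the saucer, the drawer is home, and the large tile leans against the box at about 19°, left of the knob; no verdict came back.

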